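# Lift the swinging tub off its keyed pins

## Task

The yellow tub swings on two T-ended pins in the blue stand. Take it by its grey grip, feel out the one tilt at which the T-ends slip out through the gaps of the keeper rings, lift it off without forcing it, and set it down gently, upright and flat, inside the blue tray, then let go. Never let the tub tip right over or drop, and leave the mug, the tape roll and the apple where they are.

Things in the scene. Friction and masses are not known exactly. Their poses are not given: they have to be found in the camera images.
- tub_grip (a point): Centre of the tub's grip: a grey bar 14 mm thick (along the tub's x), 66 mm long (y), 26 mm high (z), on two rods above an open yellow tub 84 (x) x 70 (y) x 62 mm high. Axes are the tub's: z out of its mouth, y along its pins. Below this point along z: rim 65 mm, pin axis 75 mm, underside 127 mm. Pinched across its 14 mm with the gripper tilted to match, it holds the tub's tilt firmly.
- tub_foot (a point): Centre of the tub's underside; axes as tub_grip. The tub weighs 0.33 to 0.53 kg with a brass ballast roller stuck off-centre in it, so it hangs tilted, -0.35 to 0.55 rad about its y axis (+ leans the grip to +x), and swings when touched.
- tub: The same yellow tub as a body; origin in the middle of its pin axis, axes as tub_grip. On each side its 8 mm steel pin ends, 62 mm from the tub's middle, in a T-bar 40 mm long and 6 mm thick that lies along the tub's z, centred on the pin axis.
- stand_pivot (a point): Middle of the pivot axis of the fixed stand, 110 mm above the table; y runs along that axis, z is up. The base is 150 mm (x) by 190 mm (y). The tub's pins rest on this axis in open V notches 48 mm either side of this point, and the tub's y agrees with the stand's y.
- ring_centre (a point): Centre of the keeper ring on the stand's +y side (a twin is on the -y side), fixed axes as the stand's. The dark C-shaped ring, radius 32 mm, surrounds the T-bar; its only gap, near the top between two red rollers 30 mm from the axis, is 11 mm wide. Both rings are stiffly set at one tilt, -0.26 to 0.48 rad about y (+ leans the gap to +x): not reported, to be felt or seen.
- ring_gap (a point): Where the gap between the rollers would be on the +y side if the ring tilt were 0, 30 mm above ring_centre; fixed to the stand. The tub comes out only when tilted like the gap, within about 0.12 rad, and pulled 60 mm along its own z; at other tilts the T-bars meet the rollers after 4 to 12 mm and block: lower it, turn it about the pivot and try again.
- tray: Fixed blue open tray, 136 mm (its x) by 122 mm (its y), 20 mm high, walls and floor 4 mm (its inner floor is 4 mm above the table). Origin at the centre of its underside, on the table.
- mug: White mug, 97 mm high, standing at the back; leave alone. Origin at its underside.
- tape: Brown tape roll, 96 mm across, 48 mm high, at the back; leave alone. Origin at its underside.
- apple: Pale apple, 61 mm across, at the back; leave alone. Origin at its underside.
Things that resemble listed ones, but are neither listed nor needed, are in the scene too. Several things have the shape of the tub; the one meant has the colours described above.

How it is judged:
On the way:
1. the tub is lifted clear of the stand in the gripper (its underside over 0.125 m above the table) (height (world z) of tub_foot above 0.125 m and contact force between the fingers and tub above 1 N), for 0.1 s.
At the end, for the whole second after the job is handed in: The tub stands upright (within 0.06 rad) and flat on the tray's floor, inside its walls (within 40 mm of the tray's centre, underside under 8 mm above the table), at rest and let go (horizontal distance between tub_foot and tray below 0.04 m and height (world z) of tub_foot below 0.008 m and angle between tub's own z axis and vertical below 0.06 rad and linear speed of tub below 0.02 m/s and contact force between tub and tray above 1 N); the robot touches nothing.
It fails at once if the tub tips by more than 0.9 rad (angle between tub's own z axis and vertical above 0.9 rad).
It fails at once if the tub is forced against the stand (over 90 N) (contact force between tub and stand above 90 N).
It fails at once if the tub is banged down on the tray (over 90 N) (contact force between tub and tray above 90 N).
It fails at once if the tub drops or is flung (over 0.8 m/s) (linear speed of tub above 0.8 m/s).
It fails at once if the mug, the tape roll or the apple is moved by more than 30 mm (distance of any of mug, tape, apple from where it was at the start of the episode above 0.03 m).
It also fails if it takes over 72 s, if anything falls off the work surface, if the arm or the gripper's body presses on something with over 40 N, if the wrist force passes 120 N, or if a joint passes its speed limit or range.

## Robot

A 6-joint arm with a two-finger parallel gripper is mounted at the origin on a cart in front of the work surface, level with it; the furniture and walls round the work are solid. World frame = base frame: x ahead of the robot, y to its left, z up, the work surface at z = 0. Lengths are in m, angles in rad, forces in N, time in s.
With the tool pointing down it reaches from about 0.375 to 0.9 m from the base axis. Payload 3.1 kg.
Tool frame: the origin (TCP) lies midway between the tips of the shut fingers; the grasp point (between the pads) lies 19 mm behind it; z points along the fingers, x is the direction in which the jaws open and shut, and the axes are right-handed (so a half turn about z gives the same grasp; the last joint's range is limited). The gripper opens to 87 mm and grips with 3 to 60 N. Pads are 19 mm wide; open, the fingers measure 117 mm over their backs; the gripper's body (75 mm by 190 mm) begins 51 mm behind the grasp point.
Start: joints at [1.048, 0.527, 1.433, -0, 1.181, -0.178], TCP at [0.211, 0.588, 0.223] pointing down, gripper open.
Joint ranges: [-3.08, 3.08], [-0.75, 2.2], [0.22, 2.44], [-1.43, 4.57], [0, 2.65], [-2.85, 2.85]. Speed limits (rad/s): [2.79, 2.79, 3.14, 3.14, 3.14, 3.14].

## Interface

Orientations are given as a rotation vector (axis times angle).
In Python, from bench import arm, vision, workorder gives the robot as it stands. The module is installed in compiled form; this text tells all that it offers.
- The arm moves only by the tool jog_arm, never from a script. Its argument "targets" is a list of rows, each an object with "travel": the shift along the tool's x, y, z in cm, a list of three; "dr": the turn, a rotation vector about the tool's x, y, z in degrees, a list of three. In form: [{"travel": [tx, ty, tz], "dr": [rx, ry, rz]}, ...]. A call has 1 to 12 rows; each row shifts and turns the commanded pose from where the row before left it, along the tool's axes as they then stand; what a row does not reach is not made up. A row lasts 1/8 s, in which the tool goes at most 62.5 mm and 10.7 degrees, less where a joint would pass 70% of its speed; a pose out of reach is approached as far as the arm can. A call with a gripper value outside its range is refused whole. "jaw" is the opening, from 0 (shut) to 1 (fully open), set as the call begins (left out, the last holds). The fingers move at their own pace and stop on an object; the grip force is fixed at half the most. Time passes only in rows, so rows that do not move let the fingers close. It gives the time, the measured TCP pose, the force and the opening at its end, in the units of the state.
- arm.read_state(): the state, without advancing time (a new reading comes with each control period).
- vision.grab_frame(name): name is "side" or "top"; returns a dict with "color" (400x640x3 uint8, blue, green, red), "depth" (400x640 float32, m along the optical axis (not along the pixel's ray), 0 where there is no reading), "fx", "fy", "cx", "cy" (pixels), "extrinsics" (4x4, takes a point from camera to world coordinates). Camera axes: x right, y down, z forward; pixel columns grow to the right and rows downward; lengths in m; the calibration is good to about 2 mm. A picture is of the moment at which its call begins.
- workorder.sign_off(): hands the job in, once; it reports no verdict.
The state is a dict: "time": time; "joint_pos": joint angles; "qd": joint speeds; "effort": joint torques, N m; "tcp_pos": TCP position; "ee_rot": TCP orientation; "contact_force": force on the tool from outside, world axes, zero at the start; "torque": the same for the moment, N m; "gripper_width": finger opening in m.
Only numpy, scipy, OpenCV 4.12 (cv2) and the standard library are available. Lean on these libraries where they do the work, as an engineer would, in place of code of your own. Each camera call takes 0.05 s, during which the arm holds its last target. There are 200 camera calls.

## Working session

There is one attempt and no reset: what is moved stays moved. The work goes in short steps, Python scripts to look and compute and a tool call to move; the robot and the scene stay as the last step left them, time stands still between calls to the robot, and variables do not carry over. Pictures are saved under pics/ and viewed, about 8 in all and at most 12, crops included, and the job is handed in when it is done.

Besides the shell and the picture viewer there is one more tool, called after "Emit:" as name([rows], argument=value, ...), one row to a line, values as JSON. jog_arm: Moves the arm, as the interface text tells. Its arguments: {"type":"object","properties":{"targets":{"type":"array","items":{"type":"object","properties":{"travel":{"type":"array","items":{"type":"number"}},"dr":{"type":"array","items":{"type":"number"}}}}},"jaw":{"type":"number"}},"required":["targets"]}

```bash
mkdir -p pics; cat > h.py <<'E'
import numpy as np, cv2
from bench import arm, vision, workorder
from scipy.spatial.transform import Rotation as R
np.set_printoptions(precision=4,suppress=True)
def grab(n):
    f=vision.grab_frame(n); np.savez(f'{n}.npz',**f); return f
def load(n): return dict(np.load(f'{n}.npz'))
def pts(f):
    d=f['depth']; v,u=np.mgrid[0:400,0:640]
    P=np.stack([(u-f['cx'])/f['fx']*d,(v-f['cy'])/f['fy']*d,d],-1)
    T=f['extrinsics']; return P@T[:3,:3].T+T[:3,3]
def ray(f,u,v):
    T=f['extrinsics']; r=T[:3,:3]@np.array([(u-f['cx'])/f['fx'],(v-f['cy'])/f['fy'],1.]); return T[:3,3],r
def onz(f,u,v,z):
    o,r=ray(f,u,v); return o+r*(z-o[2])/r[2]
E
python3 - <<'E'
from h import *
for n in('side','top'):
    f=grab(n); cv2.imwrite(f'pics/{n}1.png',f['color']); print(f['extrinsics'],f['fx'],f['cx'],f['cy'])
print(arm.read_state())
E
```

```text
[[ 0.9999  0.0094  0.0117  0.6586]
 [-0.0044 -0.5637  0.8259 -0.7019]
 [ 0.0143 -0.8259 -0.5636  0.6164]
 [ 0.      0.      0.      1.    ]] 370.39374136282873 326.0998062441144 199.6108217555862
[[-0.0134 -0.9909  0.1341  0.5283]
 [-0.9999  0.013  -0.0035  0.0041]
 [ 0.0018 -0.1342 -0.991   1.0454]
 [ 0.      0.      0.      1.    ]] 362.84270529695317 321.66406445265227 199.152708191885
{'time': 0.1, 'joint_pos': array([ 1.0475,  0.5284,  1.4338, -0.    ,  1.1814, -0.1785]), 'qd': array([ 0.0004, -0.0021, -0.0037, -0.0009, -0.0003,  0.0002]), 'effort': array([ -0.0003, -44.0985, -17.715 ,   0.0635,   0.0534,  -0.    ]), 'tcp_pos': array([0.2109, 0.5876, 0.2217]), 'ee_rot': array([ 2.5689,  1.8069, -0.0028]), 'contact_force': array([ 0.4451, -0.0396,  0.0639]), 'torque': array([-0.0106, -0.0083,  0.0554]), 'gripper_width': 0.08718952316138764}
```

View pics/side1.png

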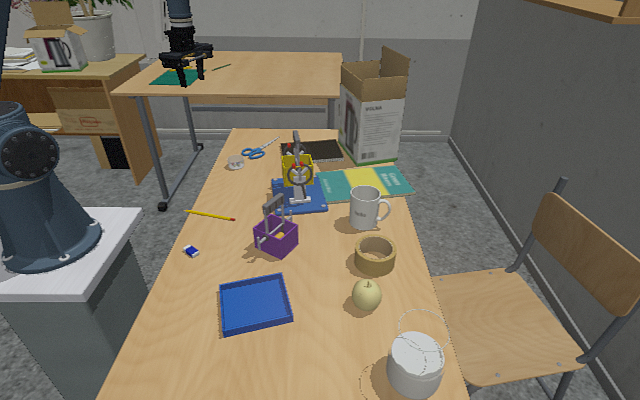

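View pics/top1.png

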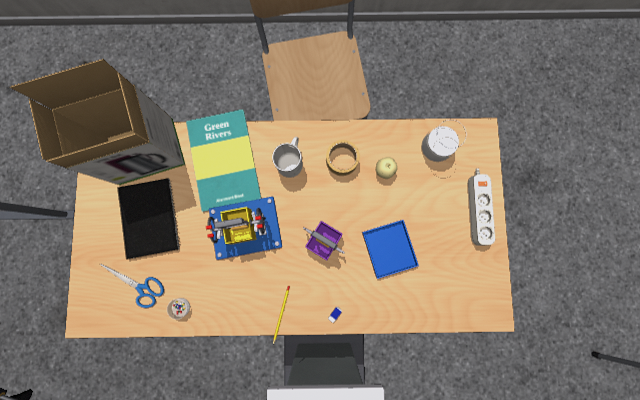

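Side view: candidates with the tub's shape are the yellow tub in the blue stand (side 298,165; top 238,225), the purple tub (side 276,237; top 323,241) and the white bucket (side 415,362). I choose the yellow one; the blue tray is at top (390,248). Next I check the choice in a close crop.

```bash
python3 - <<'E'
from h import *
s=load('side');t=load('top')
a=cv2.resize(s['color'][120:220,260:340],None,fx=5,fy=5,interpolation=cv2.INTER_CUBIC)
b=cv2.resize(t['color'][190:265,200:290],None,fx=4.4,fy=4.4,interpolation=cv2.INTER_CUBIC)
b=cv2.copyMakeBorder(b,0,500-b.shape[0],0,0,cv2.BORDER_CONSTANT)
cv2.imwrite('pics/c1.png',np.hstack([a,b])[:, :800])
P=pts(t); hsv=cv2.cvtColor(t['color'],cv2.COLOR_BGR2HSV)
blue=cv2.inRange(hsv,(105,120,60),(125,255,255))
n,l,st,c=cv2.connectedComponentsWithStats(blue)
for i in range(1,n):
    if st[i,4]>300:
        cn=cv2.findContours((l==i).astype(np.uint8),0,2)[0][0]; r=cv2.minAreaRect(cn)
        z=np.median(P[l==i][:,2]); print(st[i],r,z)
        q=np.array([onz(t,*p,z if z>.008 else .015)[:2] for p in cv2.boxPoints(r)]); print(q,q.mean(0))
red=cv2.inRange(hsv,(0,150,80),(6,255,255))|cv2.inRange(hsv,(174,150,80),(180,255,255))
n,l,st,c=cv2.connectedComponentsWithStats(red)
for i in range(1,n):
    if 190<c[i][1]<260 and c[i][0]<290: print('red',st[i],c[i],np.median(P[l==i],0))
Ps=pts(s); hs=cv2.cvtColor(s['color'],cv2.COLOR_BGR2HSV)
red=cv2.inRange(hs,(0,150,80),(6,255,255))|cv2.inRange(hs,(174,150,80),(180,255,255))
n,l,st,c=cv2.connectedComponentsWithStats(red)
for i in range(1,n):
    if 260<c[i][0]<340 and c[i][1]<220: print('sred',st[i],c[i],np.median(Ps[l==i],0))
E
```

```text
[ 209  197   73   62 1725] ((244.54808044433594, 227.63975524902344), (51.28104019165039, 67.12090301513672), 79.15969848632812) 0.010834676039663593
[[0.6449 0.33  ]
 [0.679  0.1413]
 [0.5348 0.1134]
 [0.502  0.2988]] [0.5902 0.2209]
[ 363  220   55   58 2060] ((390.0213928222656, 248.651123046875), (48.43195724487305, 42.81083679199219), 72.47443389892578) 0.0032859302393374312
[[ 0.5724 -0.1134]
 [ 0.6075 -0.2306]
 [ 0.4775 -0.2658]
 [ 0.4437 -0.1504]] [ 0.5253 -0.1901]
red [255 216   6   4  22] [257.7273 217.5   ] [0.6062 0.1602 0.144 ]
red [206 225   6   4  20] [208.6 226.8] [0.5844 0.2817 0.144 ]
red [257 224   6   5  24] [259.5417 225.6667] [0.5854 0.1579 0.1405]
red [207 234   7   4  19] [210.0526 235.2105] [0.5647 0.279  0.1404]
sred [287 143   4   5  14] [288.6429 144.6429] [0.5621 0.2751 0.1402]
sred [292 163   4   5  14] [293.1429 165.2857] [0.582  0.1541 0.141 ]
sred [300 162   4   5  13] [301.2308 163.6923] [0.6032 0.156  0.1453]
```

View pics/c1.png

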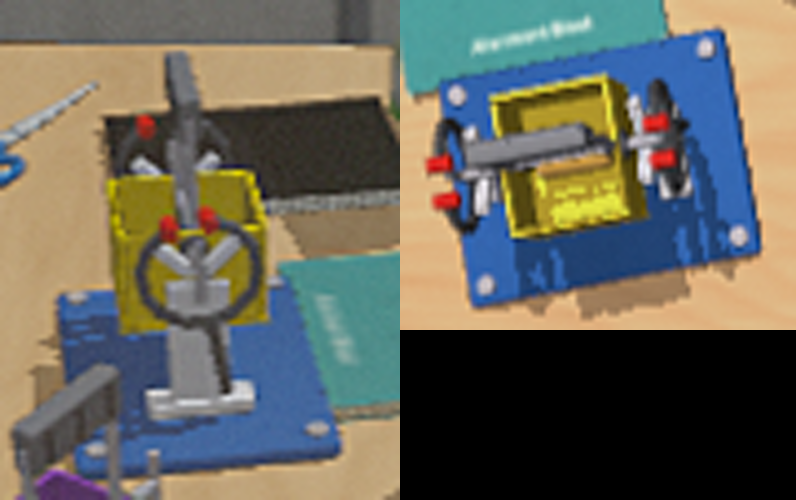

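The crop confirms it: a yellow tub with a grey grip, two dark rings and red rollers (side ≈(293,165),(301,164) on the -y ring). The roller slope suggests the gap leans about -0.17 rad. Next I measure the grip and pivot.

```bash
python3 - <<'E'
from h import *
yaw=.178; ex=np.array([np.cos(yaw),np.sin(yaw),0]); ey=np.array([-np.sin(yaw),np.cos(yaw),0]); ez=np.array([0,0,1.])
O=np.array([.590,.221,.110]); B=np.stack([ex,ey,ez])
A=[]
for n in('side','top'):
    f=load(n);P=pts(f); L=(P-O)@B.T
    m=(abs(L[...,0])<.08)&(abs(L[...,1])<.04)&(L[...,2]>.045)&(L[...,2]<.13)&(f['depth']>0)
    q=L[m]; print(n,len(q),q.min(0),q.max(0)); 
    top=q[q[:,2]>.06]; print(np.percentile(top,[2,50,98],axis=0))
    A.append(top)
    # tops at bins of z
    for z in np.arange(.045,.1,.006):
        w=q[(q[:,2]>z)&(q[:,2]<z+.006)]
        if len(w): print(round(z,3),len(w),np.percentile(w[:,0],[5,50,95]),np.percentile(w[:,1],[5,95]))
    yl=cv2.inRange(cv2.cvtColor(f['color'],cv2.COLOR_BGR2HSV),(24,120,80),(34,255,255))>0
    m=yl&(abs(L[...,0])<.08)&(abs(L[...,1])<.06)&(L[...,2]>-.08)&(L[...,2]<.06); 
    q=L[m]; print('yellow',np.percentile(q,[1,50,99],axis=0))
    # rim
    for lo,hi in((-.05,-.036),(.03,.06)):
        w=q[(q[:,0]>lo)&(q[:,0]<hi)]
        if len(w): i=w[:,2].argsort()[-15:]; print('rim',lo,np.median(w[i],0))
    for T in(0,):
        pass
E
```

```text
side 132 [-0.0089 -0.0353  0.0455] [0.0056 0.0318 0.0913]
[[-0.0088 -0.0348  0.0645]
 [-0.0034 -0.0225  0.0849]
 [ 0.0045  0.0297  0.0898]]
0.045 7 [-0.0045 -0.0019  0.0009] [-0.0334 -0.0294]
0.051 5 [-0.0043 -0.0019  0.0002] [-0.0334 -0.0299]
0.057 6 [-0.004  -0.0018  0.0011] [-0.0336 -0.0296]
0.063 11 [-0.0088 -0.0018  0.004 ] [-0.0342  0.0096]
0.069 15 [-0.0088 -0.0065  0.0021] [-0.0351  0.0203]
0.075 19 [-0.0086 -0.0039  0.0043] [-0.033   0.0197]
0.081 18 [-0.0085 -0.0035  0.0054] [-0.0333  0.02  ]
0.087 51 [-0.0075 -0.0021  0.0039] [-0.0317  0.0296]
yellow [[-0.044  -0.0371 -0.0498]
 [-0.0166 -0.0109 -0.0071]
 [ 0.0382  0.0358  0.0117]]
rim -0.05 [-0.0415 -0.0054  0.0105]
rim 0.03 [ 0.0376 -0.0009  0.0108]
top 206 [-0.0069 -0.0335  0.0476] [0.0076 0.0335 0.0904]
[[-0.0068 -0.0324  0.0652]
 [-0.0008 -0.0014  0.0858]
 [ 0.0071  0.0314  0.0891]]
0.045 2 [-0.0029 -0.001   0.0008] [-0.0327 -0.0294]
0.051 1 [-0.0019 -0.0019 -0.0019] [-0.0333 -0.0333]
0.057 1 [-0.0022 -0.0022 -0.0022] [-0.0323 -0.0323]
0.063 6 [-0.0067 -0.0065  0.0037] [-0.033   0.0062]
0.069 12 [-0.0069 -0.0066  0.0003] [-0.0329  0.0229]
0.075 9 [-0.0068 -0.0066 -0.0004] [-0.0296  0.0259]
0.081 115 [-0.0063 -0.0007  0.0068] [-0.0296  0.0306]
0.087 60 [-0.0047  0.0009  0.0055] [-0.0298  0.0256]
yellow [[-0.0419 -0.0347 -0.0528]
 [-0.0106  0.0033 -0.0348]
 [ 0.0408  0.0336  0.0109]]
rim -0.05 [-0.0403 -0.0122  0.0099]
rim 0.03 [ 0.0398 -0.0024  0.0091]
```

```bash
cat >> h.py <<'E'
YAW=.178; EX=np.array([np.cos(YAW),np.sin(YAW),0]); EY=np.array([-np.sin(YAW),np.cos(YAW),0]); EZ=np.array([0,0,1.])
PIV=np.array([.590,.221,.110])-.001*EX
def tool(tilt=0,yaw=YAW,flip=1):  # tool z down along -tub z, tool x = flip*tub x
    Rt=R.from_euler('z',yaw)*R.from_rotvec([0,tilt,0])
    return Rt*R.from_matrix(np.array([[flip,0,0],[0,-flip,0],[0,0,-1.]]))
def rel(goal_p,goal_R,s=None):
    s=s or arm.read_state(); c=R.from_rotvec(s['ee_rot'])
    return c.inv().apply(goal_p-s['tcp_pos'])*100,(c.inv()*goal_R).as_rotvec(degrees=True)
E
python3 - <<'E'
from h import *
s=arm.read_state(); print(R.from_rotvec(s['ee_rot']).as_matrix())
for fl in(1,-1):
    print(rel(PIV+[0,0,.16],tool(0,YAW,fl)))
print(PIV)
E
```

```text
[[ 0.338   0.9411 -0.001 ]
 [ 0.9411 -0.338  -0.0017]
 [-0.0019 -0.0003 -1.    ]]
(array([-21.751 ,  47.9837,  -4.8066]), array([ 0.04  ,  0.1092, 60.0454]))
(array([-21.751 ,  47.9837,  -4.8066]), array([  -0.1261,    0.0461, -119.9545]))
[0.589  0.2208 0.11  ]
```

Emit:
jog_arm([
  {"travel": [0, 0, -5], "dr": [0, 0, 0]},
  {"travel": [-2.2, 4.8, 0], "dr": [0, 0, 0]},
  {"travel": [-2.2, 4.8, 0], "dr": [0, 0, 0]},
  {"travel": [-2.2, 4.8, 0], "dr": [0, 0, 0]},
  {"travel": [-2.2, 4.8, 0], "dr": [0, 0, 0]},
  {"travel": [-2.2, 4.8, 0], "dr": [0, 0, 0]},
  {"travel": [-2.2, 4.8, 0], "dr": [0, 0, 0]},
  {"travel": [-2.2, 4.8, 0], "dr": [0, 0, 0]},
  {"travel": [-2.2, 4.8, 0], "dr": [0, 0, 0]},
  {"travel": [-2.2, 4.8, 0], "dr": [0, 0, 0]},
  {"travel": [-2.2, 4.8, 0], "dr": [0, 0, 0]},
], jaw=1)

```text
time: 1.48
tcp_pos: [0.5894, 0.2175, 0.2721]
ee_rot: [-2.569, -1.807, 0.001]
contact_force: [1.0, 0.0, -0.4]
gripper_width: 0.0872
```

Emit:
jog_arm([
  {"travel": [0, 0, 0], "dr": [0, 0, 10]},
  {"travel": [0, 0, 0], "dr": [0, 0, 10]},
  {"travel": [0, 0, 0], "dr": [0, 0, 10]},
  {"travel": [0, 0, 0], "dr": [0, 0, 10]},
  {"travel": [0, 0, 0], "dr": [0, 0, 10]},
  {"travel": [0, 0, 0], "dr": [0, 0, 10]},
  {"travel": [0, 0, 0], "dr": [0, 0, 0]},
])

```text
time: 2.35
tcp_pos: [0.5883, 0.2188, 0.272]
ee_rot: [3.129, 0.284, -0.002]
contact_force: [-0.0, 0.4, 0.2]
gripper_width: 0.0872
```

```bash
python3 - <<'E'
from h import *
s=arm.read_state(); print(s['time'],s['tcp_pos'],s['joint_pos'],s['contact_force'])
print(rel(PIV+[0,0,.057],tool(0)))
E
```

```text
2.35 [0.5883 0.2188 0.272 ] [ 0.1784  0.4828  1.367  -0.      1.293  -0.0025] [-0.0374  0.3786  0.233 ]
(array([ 0.1223, -0.1828, 10.5008]), array([0.0023, 0.0668, 0.1635]))
```

Emit:
jog_arm([
  {"travel": [0.1, -0.2, 3.5], "dr": [0, 0, 0]},
  {"travel": [0, 0, 3.0], "dr": [0, 0, 0]},
  {"travel": [0, 0, 2.0], "dr": [0, 0, 0]},
  {"travel": [0, 0, 1.0], "dr": [0, 0, 0]},
  {"travel": [0, 0, 1.0], "dr": [0, 0, 0]},
  {"travel": [0, 0, 0], "dr": [0, 0, 0]},
])

```text
time: 3.1
tcp_pos: [0.589, 0.221, 0.1672]
ee_rot: [3.129, 0.282, -0.001]
contact_force: [0.5, 0.1, 0.3]
gripper_width: 0.0872
```

```bash
python3 - <<'E'
from h import *
s=arm.read_state(); print(s['time'],s['tcp_pos'],s['contact_force'])
f=grab('side')
a=cv2.resize(f['color'][80:220,230:370],None,fx=4,fy=4,interpolation=cv2.INTER_CUBIC)
cv2.imwrite('pics/s2.png',a)
E
```

```text
3.1 [0.589  0.221  0.1672] [0.5412 0.1052 0.2816]
```

View pics/s2.png

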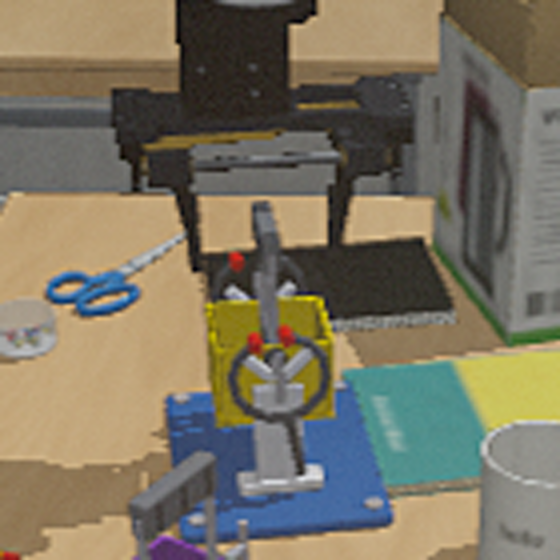

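The fingers straddle the grey bar (crop 262,235), centred. I close on it.

Emit:
jog_arm([
  {"travel": [0, 0, 0], "dr": [0, 0, 0]},
  {"travel": [0, 0, 0], "dr": [0, 0, 0]},
  {"travel": [0, 0, 0], "dr": [0, 0, 0]},
  {"travel": [0, 0, 0], "dr": [0, 0, 0]},
  {"travel": [0, 0, 0], "dr": [0, 0, 0]},
  {"travel": [0, 0, 0], "dr": [0, 0, 0]},
  {"travel": [0, 0, 0], "dr": [0, 0, 0]},
  {"travel": [0, 0, 0], "dr": [0, 0, 0]},
], jaw=0)

```text
time: 4.15
tcp_pos: [0.5892, 0.221, 0.1675]
ee_rot: [3.129, 0.28, 0.0]
contact_force: [0.2, -0.3, 0.2]
gripper_width: 0.0148
```

```bash
cat > plan.py <<'E'
from h import *
import sys
s=arm.read_state(); p0=s['tcp_pos']; print(s['time'],p0,s['contact_force'],s['torque'],s['gripper_width'])
# rotate about pivot axis: TCP is h above pivot
tgt=float(sys.argv[1]); n=int(sys.argv[2]); c=R.from_rotvec(s['ee_rot'])
z=-c.as_matrix()[:,2]; cur=np.arctan2(z@EX,z[2]); print('tilt now',cur)
h=(p0-PIV)@z; print('h',h,'offx',(p0-PIV)@c.as_matrix()[:,0])
th=(tgt-cur)/n
# one row in tool coords: rotation about tub y = -tool y ; shift = change of h*z
Rr=R.from_rotvec([0,-th,0]); zt=np.array([0,0,-1.])
print('row travel cm',(Rr.apply(h*zt)-h*zt)*100,'dr deg',[0,np.degrees(-th),0])
E
python3 plan.py -0.16 6
```

```text
4.15 [0.5892 0.221  0.1675] [ 0.2452 -0.3182  0.2309] [-0.0801 -0.0896 -0.0411] 0.014828896030109655
tilt now -1.2983821786333718e-05
h 0.05753771382645048 offx 0.0002672011281430765
row travel cm [-0.1534  0.      0.002 ] dr deg [0, np.float64(1.527763467317144), 0]
```

Emit:
jog_arm([
  {"travel": [-0.15, 0, 0], "dr": [0, 1.5, 0]},
  {"travel": [-0.15, 0, 0], "dr": [0, 1.5, 0]},
  {"travel": [-0.15, 0, 0], "dr": [0, 1.5, 0]},
  {"travel": [-0.15, 0, 0], "dr": [0, 1.5, 0]},
  {"travel": [-0.15, 0, 0], "dr": [0, 1.5, 0]},
  {"travel": [-0.15, 0, 0], "dr": [0, 1.5, 0]},
  {"travel": [0, 0, 0], "dr": [0, 0, 0]},
  {"travel": [0, 0, 0], "dr": [0, 0, 0]},
])

```text
time: 5.15
tcp_pos: [0.5805, 0.2195, 0.1669]
ee_rot: [-3.106, -0.278, -0.244]
contact_force: [1.0, -0.1, -0.5]
gripper_width: 0.0137
```

Emit:
jog_arm([
  {"travel": [0, 0, -0.2], "dr": [0, 0, 0]},
  {"travel": [0, 0, -0.2], "dr": [0, 0, 0]},
  {"travel": [0, 0, 0], "dr": [0, 0, 0]},
])

```text
time: 5.52
tcp_pos: [0.5792, 0.2193, 0.1706]
ee_rot: [-3.106, -0.279, -0.242]
contact_force: [0.4, 0.2, -4.1]
gripper_width: 0.0136
```

The load reads 4.1 N, the tub's weight, with no blocking. I continue in small steps.

Emit:
jog_arm([
  {"travel": [0, 0, -0.2], "dr": [0, 0, 0]},
  {"travel": [0, 0, -0.2], "dr": [0, 0, 0]},
  {"travel": [0, 0, 0], "dr": [0, 0, 0]},
])

```text
time: 5.9
tcp_pos: [0.5793, 0.2193, 0.1751]
ee_rot: [-3.105, -0.278, -0.245]
contact_force: [0.1, 0.2, -4.5]
gripper_width: 0.0141
```

Emit:
jog_arm([
  {"travel": [0, 0, -0.2], "dr": [0, 0, 0]},
  {"travel": [0, 0, 0], "dr": [0, 0, 0]},
])

```text
time: 6.15
tcp_pos: [0.579, 0.2192, 0.177]
ee_rot: [-3.106, -0.278, -0.245]
contact_force: [-0.5, 0.7, -4.3]
gripper_width: 0.014
```

Emit:
jog_arm([
  {"travel": [0, 0, -0.2], "dr": [0, 0, 0]},
  {"travel": [0, 0, 0], "dr": [0, 0, 0]},
])

```text
time: 6.4
tcp_pos: [0.5787, 0.2192, 0.179]
ee_rot: [-3.105, -0.278, -0.245]
contact_force: [-0.1, -0.4, -3.9]
gripper_width: 0.0135
```

Emit:
jog_arm([
  {"travel": [0, 0, -0.2], "dr": [0, 0, 0]},
  {"travel": [0, 0, 0], "dr": [0, 0, 0]},
])

```text
time: 6.65
tcp_pos: [0.5784, 0.2191, 0.181]
ee_rot: [-3.105, -0.278, -0.245]
contact_force: [-0.1, 0.3, -3.2]
gripper_width: 0.0135
```

Emit:
jog_arm([
  {"travel": [0, 0, -0.3], "dr": [0, 0, 0]},
  {"travel": [0, 0, -0.3], "dr": [0, 0, 0]},
  {"travel": [0, 0, 0], "dr": [0, 0, 0]},
])

```text
time: 7.02
tcp_pos: [0.5776, 0.219, 0.1872]
ee_rot: [-3.105, -0.278, -0.246]
contact_force: [-0.3, 0.3, -3.8]
gripper_width: 0.0135
```

Emit:
jog_arm([
  {"travel": [0, 0, -0.3], "dr": [0, 0, 0]},
  {"travel": [0, 0, -0.3], "dr": [0, 0, 0]},
  {"travel": [0, 0, 0], "dr": [0, 0, 0]},
])

```text
time: 7.4
tcp_pos: [0.5766, 0.2188, 0.193]
ee_rot: [-3.105, -0.278, -0.246]
contact_force: [-0.7, 1.1, -3.2]
gripper_width: 0.0139
```

Emit:
jog_arm([
  {"travel": [0, 0, -0.4], "dr": [0, 0, 0]},
  {"travel": [0, 0, -0.4], "dr": [0, 0, 0]},
  {"travel": [0, 0, 0], "dr": [0, 0, 0]},
])

```text
time: 7.78
tcp_pos: [0.5755, 0.2186, 0.2011]
ee_rot: [-3.105, -0.278, -0.246]
contact_force: [-0.1, -0.1, -4.2]
gripper_width: 0.0137
```

Emit:
jog_arm([
  {"travel": [0, 0, -0.5], "dr": [0, 0, 0]},
  {"travel": [0, 0, -0.5], "dr": [0, 0, 0]},
  {"travel": [0, 0, -0.5], "dr": [0, 0, 0]},
  {"travel": [0, 0, -0.5], "dr": [0, 0, 0]},
  {"travel": [0, 0, -1], "dr": [0, 0, 0]},
  {"travel": [0, 0, -1.5], "dr": [0, 0, 0]},
  {"travel": [0, 0, -2], "dr": [0, 0, 0]},
  {"travel": [0, 0, -2], "dr": [0, 0, 0]},
  {"travel": [0, 0, -1], "dr": [0, 0, 0]},
  {"travel": [0, 0, 0], "dr": [0, 0, 0]},
  {"travel": [0, 0, 0], "dr": [0, 0, 0]},
])

```text
time: 9.15
tcp_pos: [0.56, 0.2157, 0.2937]
ee_rot: [-3.106, -0.278, -0.242]
contact_force: [-0.8, -0.6, -4.3]
gripper_width: 0.0137
```

```bash
python3 - <<'E'
from h import *
s=arm.read_state(); print(s['time'],s['tcp_pos'],s['contact_force'],s['gripper_width'])
f=grab('side');t=grab('top')
cv2.imwrite('pics/s3.png',f['color'][0:400,150:450])
# tray, outer walls: contour corners at wall top z=.02
hsv=cv2.cvtColor(t['color'],cv2.COLOR_BGR2HSV)
blue=cv2.inRange(hsv,(105,120,50),(125,255,255)); blue[:,:340]=0;blue[:,440:]=0
blue[:210]=0; blue[290:]=0
cn=max(cv2.findContours(blue,0,2)[0],key=cv2.contourArea); r=cv2.minAreaRect(cn)
q=np.array([onz(t,*p,.02)[:2] for p in cv2.boxPoints(r)]);print(q,q.mean(0))
d=np.diff(np.vstack([q,q[:1]]),axis=0); print(np.linalg.norm(d,axis=1),np.arctan2(d[:,1],d[:,0]))
P=pts(t);m=(blue>0)&(P[...,2]>.012); w=P[m]; rr=cv2.minAreaRect((w[:,:2]*1000).astype(np.float32)); print('depth rim',len(w),rr)
b=cv2.inRange(cv2.cvtColor(f['color'],cv2.COLOR_BGR2HSV),(105,120,50),(125,255,255));b[:260]=0;b[:,310:]=0
cn=max(cv2.findContours(b,0,2)[0],key=cv2.contourArea)
ap=cv2.approxPolyDP(cn,5,True)[:,0]; print('side',[(tuple(p),onz(f,*p,.02)[:2],onz(f,*p,0)[:2]) for p in ap.tolist()])
E
```

```text
9.15 [0.56   0.2157 0.2937] [-0.765  -0.6333 -4.3482] 0.013706487746563661
[[ 0.5722 -0.1128]
 [ 0.6071 -0.2295]
 [ 0.4778 -0.2645]
 [ 0.4442 -0.1496]] [ 0.5253 -0.1891]
[0.1218 0.1339 0.1197 0.1333] [-1.2805 -2.8771  1.8556  0.2798]
depth rim 234 ((507.6397399902344, -129.61102294921875), (133.60215759277344, 244.71731567382812), 16.48626708984375)
side [((281, 273), array([ 0.5701, -0.1172]), array([ 0.5671, -0.0976])), ((220, 285), array([ 0.4442, -0.1534]), array([ 0.437, -0.135])), ((224, 337), array([ 0.4809, -0.2801]), array([ 0.4749, -0.266 ])), ((292, 321), array([ 0.6035, -0.244 ]), array([ 0.6016, -0.2287])), ((280, 321), array([ 0.5804, -0.2442]), array([ 0.5778, -0.2288])), ((292, 315), array([ 0.6025, -0.2299]), array([ 0.6006, -0.2141]))]
```

View pics/s3.png

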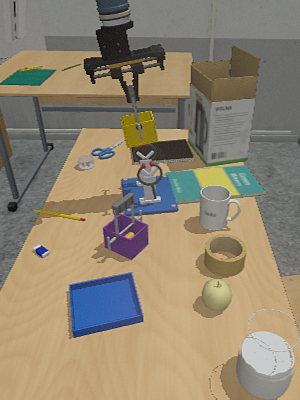

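The tub hangs free in the gripper (crop 140,128), well above the stand, and the tray is at crop (105,303). Next I level it and turn it to the tray's yaw.

Emit:
jog_arm([
  {"travel": [0, 0, 0], "dr": [0, -3, 0]},
  {"travel": [0, 0, 0], "dr": [0, -3, 0]},
  {"travel": [0, 0, 0], "dr": [0, -3, 0]},
  {"travel": [0, 0, 0], "dr": [0, 0, -3]},
  {"travel": [0, 0, 0], "dr": [0, 0, -2.8]},
  {"travel": [0, 0, 0], "dr": [0, 0, 0]},
  {"travel": [0, 0, 0], "dr": [0, 0, 0]},
])

```text
time: 10.12
tcp_pos: [0.5606, 0.2158, 0.294]
ee_rot: [3.111, 0.437, -0.001]
contact_force: [-0.4, -0.5, -4.3]
gripper_width: 0.014
```

```bash
python3 - <<'E'
from h import *
print(arm.read_state()['joint_pos'],rel(np.array([.525,-.190,.295]),tool(0,.28)))
E
```

```text
[ 0.1817  0.4228  1.4081 -0.0001  1.3111 -0.0976] (array([-14.6055,  38.0308,  -0.0966]), array([ 0.0008,  0.0224, -0.0403]))
```

Emit:
jog_arm([
  {"travel": [-0.6, 1.5, 0], "dr": [0, 0, 0]},
  {"travel": [-1.2, 3.0, 0], "dr": [0, 0, 0]},
  {"travel": [-1.5, 3.8, 0], "dr": [0, 0, 0]},
  {"travel": [-1.5, 3.8, 0], "dr": [0, 0, 0]},
  {"travel": [-1.5, 3.8, 0], "dr": [0, 0, 0]},
  {"travel": [-1.5, 3.8, 0], "dr": [0, 0, 0]},
  {"travel": [-1.5, 3.8, 0], "dr": [0, 0, 0]},
  {"travel": [-1.5, 3.8, 0], "dr": [0, 0, 0]},
  {"travel": [-1.5, 3.8, 0], "dr": [0, 0, 0]},
  {"travel": [-1.3, 3.8, 0], "dr": [0, 0, 0]},
  {"travel": [-0.7, 2.1, 0], "dr": [0, 0, 0]},
  {"travel": [-0.3, 1.0, 0], "dr": [0, 0, 0]},
])

```text
time: 11.62
tcp_pos: [0.5249, -0.1908, 0.2944]
ee_rot: [-3.111, -0.435, -0.0]
contact_force: [-0.5, 0.0, -4.1]
gripper_width: 0.0136
```

Emit:
jog_arm([
  {"travel": [0, 0, 1], "dr": [0, 0, 0]},
  {"travel": [0, 0, 2], "dr": [0, 0, 0]},
  {"travel": [0, 0, 3], "dr": [0, 0, 0]},
  {"travel": [0, 0, 3], "dr": [0, 0, 0]},
  {"travel": [0, 0, 2.5], "dr": [0, 0, 0]},
  {"travel": [0, 0, 1.5], "dr": [0, 0, 0]},
  {"travel": [0, 0, 0.5], "dr": [0, 0, 0]},
  {"travel": [0, 0, 0], "dr": [0, 0, 0]},
  {"travel": [0, 0, 0], "dr": [0, 0, 0]},
])

```text
time: 12.75
tcp_pos: [0.526, -0.19, 0.1604]
ee_rot: [3.109, 0.438, 0.003]
contact_force: [-0.3, -0.6, -4.0]
gripper_width: 0.0139
```

```bash
python3 - <<'E'
from h import *
s=arm.read_state();print(s['time'],s['tcp_pos'],s['contact_force'],rel(np.array([.525,-.190,.113]),tool(0,.28)))
f=grab('side')
cv2.imwrite('pics/s4.png',cv2.resize(f['color'][200:360,180:340],None,fx=3.5,fy=3.5,interpolation=cv2.INTER_CUBIC))
P=pts(f);yl=cv2.inRange(cv2.cvtColor(f['color'],cv2.COLOR_BGR2HSV),(24,120,60),(34,255,255))>0
yl&=(abs(P[...,0]-.525)<.09)&(abs(P[...,1]+.19)<.09)&(P[...,2]>.02)
q=P[yl]; c=np.array([np.cos(.28),np.sin(.28),0]);e=np.array([-np.sin(.28),np.cos(.28),0])
L=np.c_[(q-[.525,-.19,0])@c,(q-[.525,-.19,0])@e,q[:,2]]
print(np.percentile(L,[1,50,99],axis=0))
n=L[L[:,1]<-.025]   # near face: bottom and top edges vs x
for lo in np.arange(-.045,.045,.0125):
    w=n[(n[:,0]>lo)&(n[:,0]<lo+.0125)]
    if len(w)>5: print(round(lo,3),len(w),np.percentile(w[:,2],[2,98]))
E
```

```text
12.75 [ 0.526  -0.19    0.1604] [-0.3233 -0.6105 -3.9856] (array([-0.1022, -0.035 ,  4.7349]), array([ 0.091 , -0.0877,  0.0074]))
[[-0.0415 -0.0362  0.0531]
 [-0.0063 -0.032   0.0872]
 [ 0.0397  0.0335  0.1144]]
-0.045 134 [0.0532 0.1135]
-0.032 169 [0.0532 0.1135]
-0.02 164 [0.0533 0.113 ]
-0.008 57 [0.0549 0.1607]
0.005 157 [0.0529 0.1132]
0.017 157 [0.0544 0.1129]
0.03 127 [0.0541 0.1138]
```

View pics/s4.png

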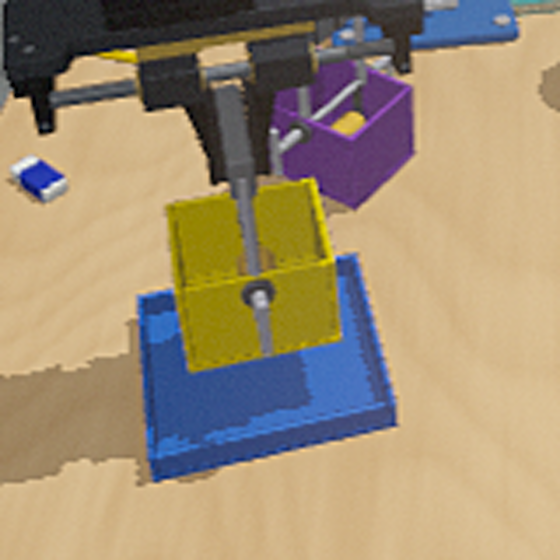

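The tub is level and centred over the tray (crop 260,270), with its underside at about 0.052 m. I lower it by feel.

Emit:
jog_arm([
  {"travel": [0, 0, 1], "dr": [0, 0, 0]},
  {"travel": [0, 0, 1], "dr": [0, 0, 0]},
  {"travel": [0, 0, 1], "dr": [0, 0, 0]},
  {"travel": [0, 0, 0.6], "dr": [0, 0, 0]},
  {"travel": [0, 0, 0.4], "dr": [0, 0, 0]},
  {"travel": [0, 0, 0.2], "dr": [0, 0, 0]},
  {"travel": [0, 0, 0.2], "dr": [0, 0, 0]},
  {"travel": [0, 0, 0], "dr": [0, 0, 0]},
  {"travel": [0, 0, 0], "dr": [0, 0, 0]},
])

```text
time: 13.92
tcp_pos: [0.5254, -0.1898, 0.1156]
ee_rot: [3.111, 0.438, 0.001]
contact_force: [-0.5, -0.4, -3.4]
gripper_width: 0.0141
```

Emit:
jog_arm([
  {"travel": [0, 0, 0.1], "dr": [0, 0, 0]},
  {"travel": [0, 0, 0.1], "dr": [0, 0, 0]},
  {"travel": [0, 0, 0], "dr": [0, 0, 0]},
])

```text
time: 14.3
tcp_pos: [0.5253, -0.1898, 0.1137]
ee_rot: [3.111, 0.438, 0.0]
contact_force: [-1.1, 0.9, -0.8]
gripper_width: 0.0136
```

Contact is starting: the load has dropped from 4 N to 0.8 N. One more millimetre, then release.

Emit:
jog_arm([
  {"travel": [0, 0, 0.05], "dr": [0, 0, 0]},
  {"travel": [0, 0, 0.05], "dr": [0, 0, 0]},
  {"travel": [0, 0, 0], "dr": [0, 0, 0]},
])

```text
time: 14.68
tcp_pos: [0.5252, -0.1898, 0.1136]
ee_rot: [3.11, 0.439, 0.0]
contact_force: [-2.7, 0.5, 6.4]
gripper_width: 0.0139
```

Firmly seated at 6.4 N. I release and retreat.

Emit:
jog_arm([
  {"travel": [0, 0, 0], "dr": [0, 0, 0]},
  {"travel": [0, 0, 0], "dr": [0, 0, 0]},
  {"travel": [0, 0, 0], "dr": [0, 0, 0]},
  {"travel": [0, 0, 0], "dr": [0, 0, 0]},
  {"travel": [0, 0, 0], "dr": [0, 0, 0]},
  {"travel": [0, 0, 0], "dr": [0, 0, 0]},
  {"travel": [0, 0, 0], "dr": [0, 0, 0]},
  {"travel": [0, 0, 0], "dr": [0, 0, 0]},
], jaw=1)

```text
time: 15.68
tcp_pos: [0.5253, -0.1897, 0.1124]
ee_rot: [-3.111, -0.438, 0.0]
contact_force: [-0.4, -0.5, 0.1]
gripper_width: 0.0838
```

Emit:
jog_arm([
  {"travel": [0, 0, -1], "dr": [0, 0, 0]},
  {"travel": [0, 0, -2], "dr": [0, 0, 0]},
  {"travel": [0, 0, -3], "dr": [0, 0, 0]},
  {"travel": [0, 0, -4], "dr": [0, 0, 0]},
  {"travel": [0, 0, -4], "dr": [0, 0, 0]},
  {"travel": [0, 0, 0], "dr": [0, 0, 0]},
  {"travel": [0, 0, 0], "dr": [0, 0, 0]},
])

```text
time: 16.55
tcp_pos: [0.5248, -0.1894, 0.2524]
ee_rot: [-3.111, -0.438, 0.0]
contact_force: [-0.6, 0.0, -0.1]
gripper_width: 0.087
```

```bash
python3 - <<'E'
from h import *
s=arm.read_state();print(s['time'],s['tcp_pos'],s['contact_force'],s['gripper_width'])
f=grab('side')
cv2.imwrite('pics/s5.png',cv2.resize(f['color'][180:380,180:440],None,fx=2.8,fy=2.8,interpolation=cv2.INTER_CUBIC))
P=pts(f);yl=cv2.inRange(cv2.cvtColor(f['color'],cv2.COLOR_BGR2HSV),(24,120,60),(34,255,255))>0
yl&=(abs(P[...,0]-.525)<.09)&(abs(P[...,1]+.19)<.09)&(P[...,2]>-.02)
q=P[yl]; c=np.array([np.cos(.28),np.sin(.28),0]);e=np.array([-np.sin(.28),np.cos(.28),0])
L=np.c_[(q-[.525,-.19,0])@c,(q-[.525,-.19,0])@e,q[:,2]]
print(np.percentile(L,[1,50,99],axis=0))
n=L[L[:,1]<-.025]
for lo in np.arange(-.045,.045,.0125):
    w=n[(n[:,0]>lo)&(n[:,0]<lo+.0125)]
    if len(w)>5: print(round(lo,3),len(w),np.percentile(w[:,2],[2,98]))
for lo in(-.03,.025):
    w=L[(L[:,1]>lo)&(L[:,1]<lo+.008)]; print('rim z',lo,np.percentile(w[:,2],98) if len(w) else None)
E
```

```text
16.55 [ 0.5248 -0.1894  0.2524] [-0.5926  0.0278 -0.0985] 0.08699278638098318
[[-0.0428 -0.0359  0.0056]
 [-0.0079 -0.0239  0.0393]
 [ 0.0387  0.0344  0.0681]]
-0.045 133 [0.006  0.0671]
-0.032 152 [0.0055 0.066 ]
-0.02 140 [0.0073 0.0668]
-0.008 50 [0.0069 0.1168]
0.005 143 [0.0056 0.0676]
0.017 146 [0.0071 0.067 ]
0.03 101 [0.0082 0.066 ]
rim z -0.03 0.12316822332204572
rim z 0.025 0.06662526882347924
```

View pics/s5.png

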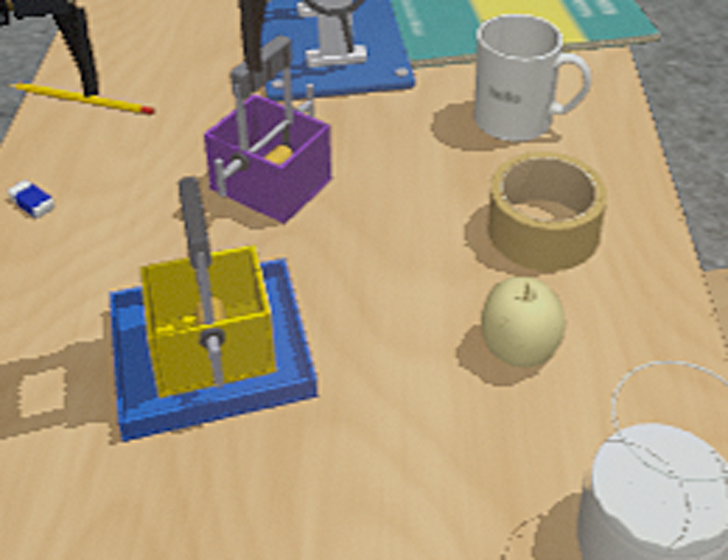

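The tub stands level and centred in the tray (crop 210,335). The gripper is clear of it, and the mug, tape and apple are undisturbed. I hand in.

```bash
python3 -c "
from bench import workorder; print(workorder.sign_off())"
```

```text
the job is handed in; nothing more can be done
None
```

The yellow tub is standing upright and flat in the blue tray, released, and the job is handed in; the hand-in gave no verdict.

- **Release from the stand:** I gripped the grey bar, turned the tub about its pins to about -0.157 rad, and pulled it out along its own axis. I read that tilt from the red rollers in the images. It came free on the first try, with only its weight (about 4 N) on the wrist and no blocking.
- **Placing:** I levelled the tub over the stand, turned it to match the tray, carried it across and lowered it in small steps. The wrist read at most 6.4 N pressing down as it seated.
- **Last checks:** The rim is level within about 1 mm at roughly 67 mm. The tub's centre is about 2 mm from the tray's centre. The gripper is open and about 140 mm above the placing height, with no load.
- **Mug, tape roll and apple:** They look unmoved in the last picture. I judged this by eye and did not measure it.
- **Unexplained reading:** The lowest visible yellow was at 5–8 mm against the expected 4 mm. I put that down to camera error of about 2 mm. The gripper height at contact was about 2 mm above the computed value, within the same error. No check failed.

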